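# Take the charged cell out of the round pop-up charger

## Robot

A 7-joint arm with a two-finger parallel gripper is mounted at the origin on a cart in front of the work surface, level with it; the furniture and walls round the work are solid. World frame = base frame: x ahead of the robot, y to its left, z up, the work surface at z = 0. Lengths are in m, angles in rad, forces in N, time in s.
With the tool pointing down it reaches from about 0.4 to 0.85 m from the base axis. Payload 4.5 kg.
Tool frame: the origin (TCP) lies midway between the tips of the shut fingers; the grasp point (between the pads) lies 19 mm behind it; z points along the fingers, y is the line along which they close (so a half turn about z gives the same grasp; the last joint's range is limited). The gripper opens to 88 mm and grips with 3 to 60 N. Pads are 18 mm wide; open, the fingers measure 123 mm over their backs; the gripper's body (75 mm by 187 mm) begins 45 mm behind the grasp point.
Start: joints at [-1.307, 0.689, -0.195, 1.565, 0.157, 0.902, -0.215], TCP at [0.142, 0.609, 0.239] pointing down, gripper open.
Joint ranges: [-3.01, 3.01], [-0.46, 2.08], [-1.47, 1.51], [0.13, 2.56], [-1, 4.14], [0.04, 2.09], [-2.66, 2.66]. Speed limits (rad/s): [2.57, 2.57, 3.14, 3.14, 3.14, 3.14, 3.14].

## Interface

Orientations are given as a unit quaternion [x, y, z, w].
In Python, from plant import r, eyes, finish_job gives the robot as it stands. The module is installed in compiled form; this text tells all that it offers.
- The arm moves only by the tool move_arm, never from a script. Its argument "motion" is a list of rows, each a list of 7 numbers: the shift along the tool's x, y, z in mm, then the turn, a rotation vector about the tool's x, y, z in degrees, then the closure, from 0 (fully open) to 1 (shut). A call has 1 to 5 rows; each row is the pose to reach, as a shift and turn from the pose commanded when the call began, along the tool's axes at that moment; what a row does not reach only later rows make up. A row lasts 1/8 s, in which the tool goes at most 62.5 mm and 10.7 degrees, less where a joint would pass 70% of its speed; a pose out of reach is approached as far as the arm can. A call with a gripper value outside its range is refused whole. The fingers move at their own pace and stop on an object; "newtons" is the grip in N (left out, the last holds). Time passes only in rows, so rows that repeat a pose let the fingers close. It gives the time, the measured TCP pose, the force, the opening and the grip force at its end, in the units of the state.
- r.get_state(): the state, without advancing time (a new reading comes with each control period).
- eyes.snapshot(name): name is "scene" or "top"; returns a dict with "frame" (480x640x3 uint8, red, green, blue), "z_map" (480x640 float32, m along the optical axis (not along the pixel's ray), 0 where there is no reading), "intrinsics" (3x3 intrinsics, pixels), "world_to_cam" (4x4, takes a point from world to camera coordinates). Camera axes: x right, y down, z forward; pixel columns grow to the right and rows downward; lengths in m; the calibration is good to about 2 mm. A picture is of the moment at which its call begins.
- finish_job(): hands the job in; it is judged then, once.
The state is a dict: "clock": time; "q": joint angles; "qd": joint speeds; "joint_torque": joint torques, N m; "tool_pos": TCP position; "eef_rot": TCP orientation; "contact_force": force on the tool from outside, world axes, zero at the start; "moment": the same for the moment, N m; "opening": opening from 0.0 (shut) to 1.0 (fully open); "finger_force": force on a finger pad.
Only numpy, scipy, OpenCV 4.12 (cv2) and the standard library are available. Lean on these libraries where they do the work, as an engineer would, in place of code of your own. Each camera call takes 0.05 s, during which the arm holds its last target. There are 200 camera calls.

## Task

The cell in the round charger is full. Push it down until it unlatches and springs up, then pull it out and stand it upright in the aluminium tray. Leave the cell in the square charger latched as it is.

Things in the scene. Friction and masses are not known exactly. Their poses are not given: they have to be found in the camera images.
- round_charger: fixed round charger: plastic cylinder of 84 mm diameter, standing on the bench, its top 66 mm above the bench, with one upright well of 27 mm diameter in its middle. Origin: centre of its underside, z up. Its well holds the cell to be taken. The bench is at z = 0.
- round_cell_top (a point): centre of the top end of the cell to take: round lithium cell, 18 mm diameter, 65 mm long, 45 g, upright in the round charger's well with some 4 mm play. Own y runs up the cell; x and z lie level: grip from above along x or z, as on an 18 mm square bar. Latched it is 76 mm above the bench (10 mm above the charger), sprung up 104 mm, its lower 27 mm still in the well; lift straight up.
- square_cell_top (a point): centre of the top end of the equal cell latched in the other charger, which is 84 x 84 mm square and otherwise the same; 76 mm above the bench; to be left alone. A tape roll, a flux pot and a bearing that lie about are at most 22 mm high.
- round_charger_carriage (a joint): height (m) of the sprung carriage under that cell: 0 latched, -0.006 pressed to the stop, +0.028 sprung up. Pressing the cell's top 3 to 4 mm down (about 3 N) unlatches it; when the finger goes up again, the spring lifts the cell after it, and it stays up, loose in the well. It does not latch again.
- tray: loose open aluminium tray, 130 mm (its x) by 110 mm (its y), walls 3 mm thick and 22 mm high, floor 3 mm thick, 0.6 kg, lying on the bench. Origin: centre of its underside.

How it is judged:
By the outcome, as a careful person would: the job done as asked, in the order asked, and still so for the second after the job is handed in, with the robot touching nothing.
It also fails if it takes over 45 s, if anything falls off the work surface, if the arm or the gripper's body presses on something with over 40 N, if the wrist force passes 120 N, or if a joint passes its speed limit or range.

## Working session

There is one attempt and no reset: what is moved stays moved. The work goes in short steps, Python scripts to look and compute and a tool call to move; the robot and the scene stay as the last step left them, time stands still between calls to the robot, and variables do not carry over. Pictures are saved under pics/ and viewed, at most 10 in all, crops included, and the job is handed in when it is done.

Besides the shell and the picture viewer there is one more tool, called after "Request:" as a command line: name --pt "numbers of a row" for each row, then --argument value for the rest. move_arm: Moves the arm, as the interface text tells. Its arguments: {"type":"object","properties":{"motion":{"type":"array","items":{"type":"array","items":{"type":"number"}}},"newtons":{"type":"number"}},"required":["motion"]}

```bash
mkdir -p pics
cat > h.py <<'E'
import numpy as np,cv2
from plant import r,eyes,finish_job
def snap(n):
    s=eyes.snapshot(n); K=s["intrinsics"];T=np.linalg.inv(s["world_to_cam"]);z=s["z_map"]
    v,u=np.mgrid[:480,:640]
    P=np.stack([(u-K[0,2])/K[0,0]*z,(v-K[1,2])/K[1,1]*z,z],-1)@T[:3,:3].T+T[:3,3]
    P[z==0]=np.nan
    return s["frame"],P,s
def save(n,f): cv2.imwrite("pics/"+n,f[...,::-1])
E
python3 - <<'E'
from h import *
for n in("top","scene"):
    f,P,s=snap(n); save(n+"1.png",f); np.save(n+"1.npy",P)
    print(n,np.linalg.inv(s["world_to_cam"])[:3,3])
    for lo,hi in((.058,.070),(.072,.080),(.017,.026)):
        m=((P[...,2]>lo)&(P[...,2]<hi)).astype(np.uint8)
        k,l,st,c=cv2.connectedComponentsWithStats(m)
        for i in range(1,k):
            if st[i,4]>25:
                Q=P[l==i]; print(lo,st[i],c[i].round(),Q.mean(0).round(4),Q.min(0).round(3),Q.max(0).round(3))
st=r.get_state();print({k:np.round(v,3) for k,v in st.items()})
E
```

```text
top [0.41093722 0.23282014 0.9390207 ]
0.058 [357   0  13   6  31] [363.   2.] [0.967  0.1116 0.0635] [0.962 0.099 0.058] [0.975 0.123 0.068]
0.058 [378  17  13  58  98] [382.  53.] [0.8702 0.0784 0.0639] [0.831 0.065 0.058] [0.939 0.085 0.07 ]
0.058 [334  37  11   9  36] [338.  41.] [0.8877 0.1572 0.0685] [0.88  0.147 0.064] [0.896 0.165 0.07 ]
0.058 [315  47  18  15  61] [324.  54.] [0.8636 0.1833 0.0684] [0.849 0.169 0.065] [0.878 0.199 0.07 ]
0.058 [  0  55 250 161 986] [105. 130.] [0.7185 0.5624 0.0642] [0.567 0.315 0.058] [0.857 0.735 0.07 ]
0.058 [302  58  13  15  62] [308.  65.] [0.8413 0.2117 0.0687] [0.828 0.201 0.066] [0.855 0.222 0.07 ]
0.058 [418 100  32  31  50] [434. 116.] [ 0.7522 -0.0128  0.064 ] [ 0.728 -0.042  0.058] [0.782 0.014 0.07 ]
0.058 [451 130  18  12  28] [459. 135.] [ 0.7167 -0.0574  0.0642] [ 0.706 -0.073  0.058] [ 0.726 -0.043  0.07 ]
0.058 [548 165  11   6  28] [552. 168.] [ 0.659  -0.2214  0.0635] [ 0.656 -0.233  0.058] [ 0.664 -0.217  0.069]
0.058 [ 359  252   54   53 2254] [386. 278.] [0.4627 0.0781 0.0663] [0.419 0.033 0.058] [0.508 0.123 0.07 ]
0.
[... 7410 characters left out ...]
  0.5897 0.0209] [0.45  0.526 0.017] [0.506 0.643 0.026]
0.017 [128 438  14  16  30] [135. 445.] [0.3126 0.5566 0.0176] [0.298 0.554 0.017] [0.325 0.561 0.019]
{'clock': np.float64(0.1), 'q': array([-1.307,  0.69 , -0.195,  1.566,  0.157,  0.903, -0.215]), 'qd': array([-0.   , -0.003,  0.   , -0.003, -0.001,  0.001,  0.001]), 'joint_torque': array([-2.0000e-03, -5.2850e+01, -1.2710e+00, -1.5384e+01, -5.3000e-02,
        2.0000e-03,  0.0000e+00]), 'tool_pos': array([0.142, 0.608, 0.238]), 'eef_rot': array([ 0.115,  0.993, -0.001, -0.   ]), 'contact_force': array([ 0.666, -0.536, -0.069]), 'moment': array([ 0.018, -0.011,  0.055]), 'finger_force': np.float64(0.0), 'opening': np.float64(0.999)}
```

View top.

View pics/top1.png

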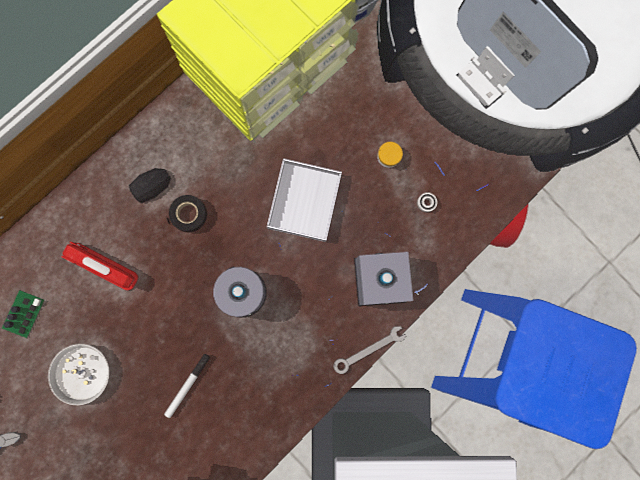

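View pics/scene1.png

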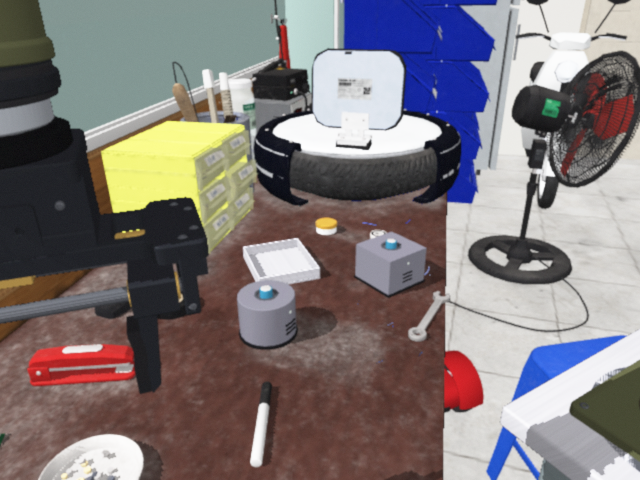

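Run:
```python
from h import *
P=np.load("top1.npy")
m=np.zeros((480,640),bool);m[159:241,267:342]=1
m&=(P[...,2]>.017)&(P[...,2]<.026)
print(cv2.minAreaRect(P[m][:,:2].astype(np.float32)*1000))
for n in("top1","scene1"):
  Q=np.load(n+".npy")
  for c in((.4627,.078),(.439,.327)):
    d=Q[np.hypot(Q[...,0]-c[0],Q[...,1]-c[1])<.09]
    t=d[(d[:,2]>.063)&(d[:,2]<.069)]
    t=t[np.hypot(t[:,0]-c[0],t[:,1]-c[1])<.065]
    print(n,c,cv2.minAreaRect(t[:,:2].astype(np.float32)*1000), cv2.minEnclosingCircle(t[:,:2].astype(np.float32)*1000))
from scipy.spatial.transform import Rotation as R
print(R.from_quat(r.get_state()["eef_rot"]).as_matrix().round(3))
```

```text
((608.18603515625, 215.88308715820312), (110.10563659667969, 130.5350799560547), 77.35289764404297)
top1 (0.4627, 0.078) ((463.06268310546875, 77.32942199707031), (84.10444641113281, 84.8828353881836), 4.614530563354492) ((463.02459716796875, 77.13484191894531), 58.84577560424805)
top1 (0.439, 0.327) ((439.1427917480469, 327.1137390136719), (82.17057800292969, 82.64893341064453), 0.022292722016572952) ((439.1300354003906, 327.4809875488281), 41.93920135498047)
scene1 (0.4627, 0.078) ((467.0455627441406, 79.4051742553711), (87.5974349975586, 87.60945892333984), 4.500600814819336) ((466.2242431640625, 80.50885772705078), 59.2467041015625)
scene1 (0.439, 0.327) ((441.460205078125, 328.95416259765625), (82.05935668945312, 83.28427124023438), 64.51002502441406) ((441.3668212890625, 329.25445556640625), 42.80134201049805)
[[-0.974  0.228 -0.   ]
 [ 0.228  0.974 -0.002]
 [-0.    -0.002 -1.   ]]
```

Top picture: round charger at (238,292), square one at (386,278), tray at (304,198). The two cameras agree to about 2 mm, heights and sizes fit. I approach with the fingers shut.

Request:
move_arm --pt "-44 -26 9 0 0 0 1" --pt "-88 -51 18 0 0 0 1" --pt "-133 -77 27 0 0 0 1" --pt "-177 -102 36 0 0 0 1" --pt "-221 -128 45 0 0 0 1" --newtons 20

```text
clock: 0.72
tool_pos: [0.3294, 0.4323, 0.1932]
eef_rot: [0.115, 0.993, -0.0, -0.0]
contact_force: [0.4, 0.0, -0.2]
opening: 0.46
finger_force: 0.0
```

Request:
move_arm --pt "-44 -26 12 0 0 0 1" --pt "-88 -51 24 0 0 0 1" --pt "-133 -77 36 0 0 0 1" --pt "-133 -77 36 0 0 0 1" --pt "-133 -77 36 0 0 0 1"

```text
clock: 1.35
tool_pos: [0.4397, 0.3289, 0.1576]
eef_rot: [0.115, 0.993, 0.0, -0.001]
contact_force: [-0.2, 0.5, -0.3]
opening: 0.005
finger_force: 0.0
```

```bash
cat >> h.py <<'E'
def rem(x,y,z):
    from scipy.spatial.transform import Rotation as R
    s=r.get_state(); Rm=R.from_quat(s["eef_rot"]); 
    print("t",s["clock"],"pos",np.round(s["tool_pos"],4),"F",np.round(s["contact_force"],1),"open",round(float(s["opening"]),3),"ff",s["finger_force"])
    print("delta mm",(Rm.inv().apply(np.array([x,y,z])-s["tool_pos"])*1000).round(1)); print(Rm.as_matrix().round(4).tolist())
E
python3 - <<'E'
from h import *
rem(.440,.328,.085)
f,P,s=snap("scene"); save("s2.png",f[180:380,160:400].repeat(3,0).repeat(3,1)); np.save("s2.npy",P)
E
```

```text
t 1.35 pos [0.4397 0.3289 0.1576] F [-0.2  0.5 -0.3] open 0.005 ff 0.0
delta mm [-0.5 -0.9 72.6]
[[-0.9738, 0.2275, -0.0009], [0.2275, 0.9738, 0.0007], [0.0011, 0.0004, -1.0]]
```

View pics/s2.png

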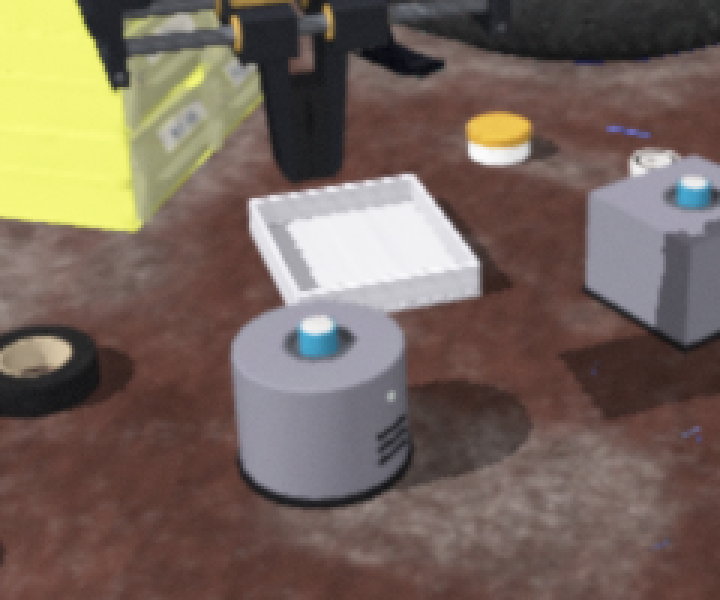

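The shut fingers hang above the round cell: tips at crop (305,178), cell top at (318,325). Descend to just above it.

Request:
move_arm --pt "0 -1 40 0 0 0 1" --pt "0 -1 70 0 0 0 1" --pt "0 -1 76 0 0 0 1" --pt "0 -1 78 0 0 0 1" --pt "0 -1 78 0 0 0 1"

```text
clock: 2.02
tool_pos: [0.4404, 0.3283, 0.0807]
eef_rot: [0.114, 0.993, 0.001, 0.001]
contact_force: [-0.2, -0.1, -0.1]
opening: 0.005
finger_force: 0.0
```

Run:
```python
from h import *
rem(.440,.328,.076)
f,P,s=snap("scene"); save("s3.png",f[230:360,200:330].repeat(4,0).repeat(4,1))
```

```text
t 2.025 pos [0.4404 0.3283 0.0807] F [-0.2 -0.1 -0.1] open 0.005 ff 0.0
delta mm [ 0.3 -0.4  4.7]
[[-0.9739, 0.2271, 0.0013], [0.2271, 0.9739, 0.0015], [-0.0009, 0.0017, -1.0]]
```

View pics/s3.png

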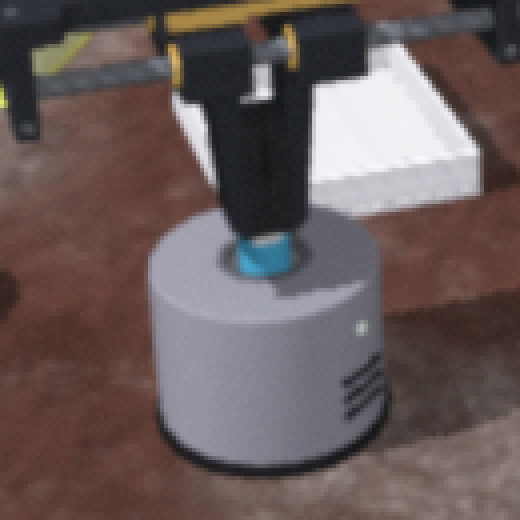

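Fingertips (265,230) are centred just above the cell top (268,240). Press.

Request:
move_arm --pt "0 0 4 0 0 0 1" --pt "0 0 7 0 0 0 1" --pt "0 0 9 0 0 0 1" --pt "0 0 9 0 0 0 1"

```text
clock: 2.58
tool_pos: [0.4404, 0.3276, 0.0707]
eef_rot: [0.115, 0.993, 0.0, 0.0]
contact_force: [0.8, 0.1, 2.7]
opening: 0.003
finger_force: 1.1
```

Request:
move_arm --pt "0 0 -10 0 0 0 1" --pt "0 0 -25 0 0 0 1" --pt "0 0 -40 0 0 0 1" --pt "0 0 -65 0 0 0 0.5" --pt "0 0 -75 0 0 0 0.4"

```text
clock: 3.2
tool_pos: [0.4406, 0.3278, 0.1477]
eef_rot: [0.115, 0.993, 0.001, 0.001]
contact_force: [0.4, 0.3, -0.3]
opening: 0.207
finger_force: 0.0
```

Run:
```python
from h import *
for n in("top","scene"):
    f,P,s=snap(n)
    m=(np.hypot(P[...,0]-.44,P[...,1]-.328)<.025)&(P[...,2]>.07)&(P[...,2]<.112)
    Q=P[m]; print(n,len(Q)); 
    if len(Q): 
        t=Q[Q[:,2]>Q[:,2].max()-.008]; print(t.mean(0),t.min(0),t.max(0))
    if n=="scene": save("s4.png",f[200:360,180:340].repeat(3,0).repeat(3,1))
rem(.440,.328,.073)
```

```text
top 0
scene 340
[0.43995326 0.33018347 0.10268746] [0.43313233 0.32090226 0.09780573] [0.45428867 0.33826794 0.10563605]
t 3.3 pos [0.4407 0.3277 0.147 ] F [ 0.8  0.3 -0.2] open 0.302 ff 0.0
delta mm [ 0.8 -0.  74. ]
[[-0.9737, 0.228, 0.0018], [0.228, 0.9737, 0.0016], [-0.0014, 0.002, -1.0]]
```

View pics/s4.png

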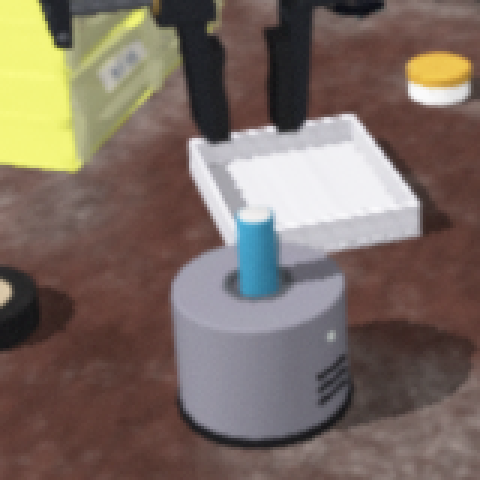

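The cell has sprung up (top at (256,213), about 104 mm high) and stands upright between the open fingers. Go down and grip.

Request:
move_arm --pt "0 0 0 0 0 0 0.35" --pt "0 0 30 0 0 0 0.35" --pt "0 0 60 0 0 0 0.35" --pt "0 0 72 0 0 0 0.35" --pt "0 0 73 0 0 0 0.35" --newtons 15

```text
clock: 3.92
tool_pos: [0.4396, 0.3271, 0.0718]
eef_rot: [0.114, 0.993, -0.001, -0.001]
contact_force: [-0.7, -0.6, 0.8]
opening: 0.646
finger_force: 0.0
```

Request:
move_arm --pt "0 0 0 0 0 0 0.7" --pt "0 0 0 0 0 0 1" --pt "0 0 0 0 0 0 1" --pt "0 0 0 0 0 0 1" --pt "0 0 0 0 0 0 1"

```text
clock: 4.55
tool_pos: [0.4403, 0.3276, 0.073]
eef_rot: [0.115, 0.993, 0.0, 0.0]
contact_force: [-0.0, -0.2, 1.0]
opening: 0.275
finger_force: 15.0
```

Opening of 24 mm is wider than the 18 mm cell; look before lifting.

Request:
move_arm --pt "0 0 0 0 0 0 1" --pt "0 0 0 0 0 0 1"

```text
clock: 4.8
tool_pos: [0.4403, 0.3276, 0.0728]
eef_rot: [0.115, 0.993, 0.0, 0.0]
contact_force: [0.2, -1.0, 0.8]
opening: 0.272
finger_force: 15.0
```

Run:
```python
from h import *
f,P,s=snap("scene"); save("s5.png",f[190:350,180:340].repeat(3,0).repeat(3,1))
rem(.44,.328,.073)
```

```text
t 4.85 pos [0.4402 0.3276 0.0727] F [0.1 1.1 1.7] open 0.275 ff 15.000025425106287
delta mm [ 0.3  0.3 -0.3]
[[-0.9737, 0.2277, 0.0002], [0.2277, 0.9737, 0.0004], [-0.0001, 0.0005, -1.0]]
```

View pics/s5.png

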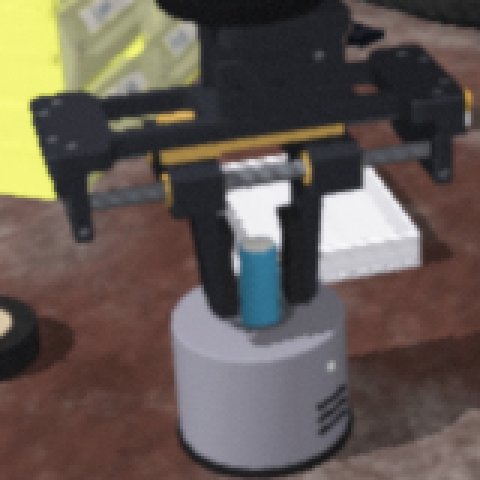

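Run:
```python
from h import *
P=np.load("scene1.npy")
for u,v in((290,312),(291,325),(289,326),(288,318)):
    p=P[v,u]; d=p[:2]-[.440,.328]; print(p.round(3),np.hypot(*d).round(3),np.degrees(np.arctan2(d[1],d[0])).round(1))
f,P,s=snap("scene")
m=(np.hypot(P[...,0]-.44,P[...,1]-.328)<.03)&(P[...,2]>.068)&(P[...,2]<.108)
m&=(f[...,2].astype(int)-f[...,0]>40)
Q=P[m];
for z in(.07,.08,.09,.1):
    q=Q[abs(Q[:,2]-z)<.004]; print(z,len(q),q.mean(0).round(4) if len(q) else '')
```

```text
[0.404 0.31  0.049] 0.04 -153.5
[0.405 0.309 0.027] 0.04 -152.2
[0.402 0.314 0.028] 0.041 -160.4
[0.406 0.313 0.039] 0.037 -156.4
0.07 47 [0.4362 0.3306 0.0708]
0.08 56 [0.4362 0.3303 0.0801]
0.09 60 [0.4356 0.3306 0.0901]
0.1 57 [0.4355 0.33   0.1   ]
```

The opening suggests the cell grips like a square bar turned about 27° or so; the charger's vents point to +26° (mod 90), while my fingers are at 77°. I reopen a little, turn the tool, and grip again.

Request:
move_arm --pt "0 0 0 0 0 0 0.5" --pt "0 0 0 0 0 0 0.5" --pt "0 0 0 0 0 -10 0.5" --pt "0 0 0 0 0 -20 0.5" --pt "0 0 0 0 0 -30 0.5" --newtons 8

```text
clock: 5.52
tool_pos: [0.44, 0.3271, 0.0726]
eef_rot: [-0.149, 0.989, -0.0, -0.0]
contact_force: [-0.4, -0.1, -1.3]
opening: 0.499
finger_force: 0.0
```

Request:
move_arm --pt "0 0 0 0 0 0 0.5" --pt "0 0 0 0 0 0 1" --pt "0 0 0 0 0 0 1" --pt "0 0 0 0 0 0 1" --pt "0 0 0 0 0 0 1"

```text
clock: 6.15
tool_pos: [0.4401, 0.3274, 0.0727]
eef_rot: [-0.146, 0.989, -0.0, -0.0]
contact_force: [-0.2, -0.6, 0.0]
opening: 0.226
finger_force: 7.6
```

Request:
move_arm --pt "0 0 0 0 0 0 1" --pt "0 0 0 0 0 0 1" --pt "0 0 0 0 0 0 1" --newtons 20

```text
clock: 6.52
tool_pos: [0.4401, 0.3274, 0.0727]
eef_rot: [-0.146, 0.989, 0.0, 0.0]
contact_force: [0.3, 0.2, 0.2]
opening: 0.217
finger_force: 19.2
```

Opening is now 19 mm: a flat grip. Lift straight up.

Request:
move_arm --pt "0 0 0 0 0 0 1" --pt "0 0 -10 0 0 0 1" --pt "0 0 -30 0 0 0 1" --pt "0 0 -55 0 0 0 1" --pt "0 0 -80 0 0 0 1" --newtons 25

```text
clock: 7.15
tool_pos: [0.44, 0.3272, 0.154]
eef_rot: [-0.146, 0.989, -0.0, -0.0]
contact_force: [0.6, -0.3, -0.4]
opening: 0.217
finger_force: 24.1
```

Run:
```python
from h import *
rem(.595,.218,.153)
f,P,s=snap("scene"); save("s6.png",f[150:350,180:380].repeat(3,0).repeat(3,1))
m=(np.hypot(P[...,0]-.44,P[...,1]-.328)<.04)&(P[...,2]>.08)&(P[...,2]<.2)&(f[...,2].astype(int)-f[...,0]>40)
Q=P[m]; print(len(Q),Q.min(0),Q.max(0))
for z in np.arange(.11,.2,.01):
    q=Q[abs(Q[:,2]-z)<.005]
    if len(q): print(z.round(2),len(q),q.mean(0).round(4))
```

```text
t 7.15 pos [0.44   0.3272 0.154 ] F [ 0.6 -0.3 -0.4] open 0.217 ff 24.052224539627787
delta mm [-116.7 -149.4    1. ]
[[-0.9572, -0.2896, 0.0], [-0.2896, 0.9572, -0.0001], [0.0, -0.0001, -1.0]]
400 [0.43014684 0.3158713  0.12081849] [0.4461343  0.33766782 0.1841434 ]
0.12 29 [0.4365 0.3302 0.1231]
0.13 85 [0.4362 0.3308 0.13  ]
0.14 81 [0.4363 0.3309 0.1399]
0.15 58 [0.4347 0.3275 0.1494]
0.16 47 [0.4354 0.3255 0.1599]
0.17 51 [0.4349 0.3262 0.1698]
0.18 49 [0.4348 0.3268 0.1793]
```

View pics/s6.png

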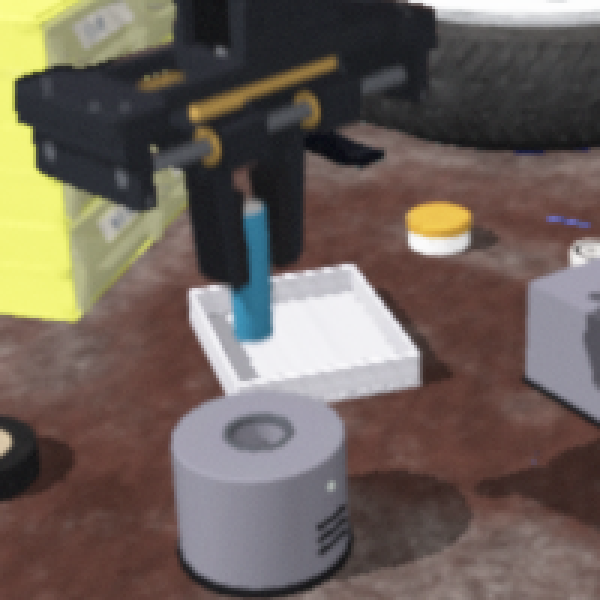

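The cell is out of the well and upright (crop (252,205) to (252,338)); the bottom is about 34 mm below the TCP. Move over the tray and lower.

Request:
move_arm --pt "-29 -37 0 0 0 0 1" --pt "-59 -75 0 0 0 0 1" --pt "-88 -112 0 0 0 0 1" --pt "-117 -149 0 0 0 0 1" --pt "-117 -149 0 0 0 0 1"

```text
clock: 7.82
tool_pos: [0.5987, 0.2136, 0.1522]
eef_rot: [-0.142, 0.99, -0.002, 0.001]
contact_force: [-0.5, 0.4, -0.3]
opening: 0.217
finger_force: 24.1
```

Request:
move_arm --pt "0 0 40 0 0 0 1" --pt "0 0 80 0 0 0 1" --pt "0 0 100 0 0 0 1" --pt "0 0 108 0 0 0 1" --pt "0 0 108 0 0 0 1"

```text
clock: 8.45
tool_pos: [0.5954, 0.2192, 0.0452]
eef_rot: [-0.147, 0.989, 0.0, 0.0]
contact_force: [0.4, -0.6, -0.1]
opening: 0.214
finger_force: 24.1
```

Run:
```python
from h import *
rem(.595,.218,.037)
f,P,s=snap("scene"); save("s7.png",f[130:330,190:390].repeat(3,0).repeat(3,1))
m=(np.hypot(P[...,0]-.595,P[...,1]-.218)<.04)&(P[...,2]<.1)&(f[...,2].astype(int)-f[...,0]>40)
Q=P[m]; print(len(Q),Q.min(0),Q.max(0))
```

```text
t 8.45 pos [0.5954 0.2192 0.0452] F [ 0.4 -0.6 -0.1] open 0.214 ff 24.052331242564833
delta mm [ 0.7 -1.   8.2]
[[-0.957, -0.2899, 0.0005], [-0.2899, 0.957, 0.0005], [-0.0006, 0.0004, -1.0]]
235 [0.58591879 0.2071128  0.00212915] [0.60579373 0.23028108 0.07533033]
```

View pics/s7.png

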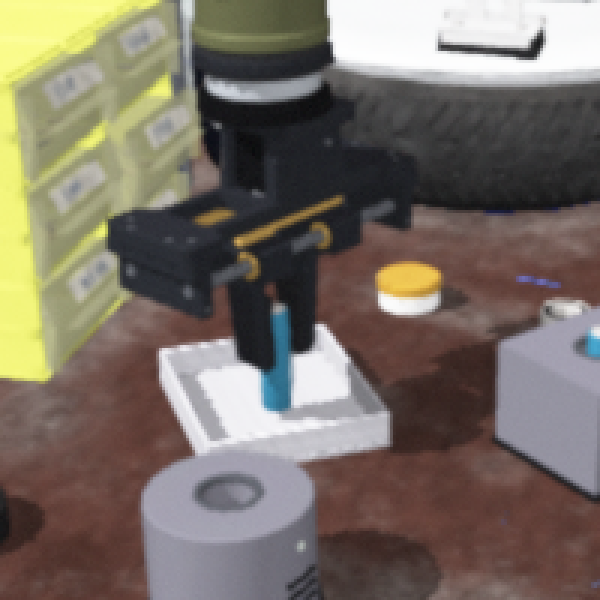

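The cell hangs over the tray floor (its foot at crop (277,408)), well inside the walls, some 8 mm up. Lower gently until the force shows contact.

Request:
move_arm --pt "0 0 4 0 0 0 1" --pt "0 0 6 0 0 0 1" --pt "0 0 7 0 0 0 1" --pt "0 0 7 0 0 0 1"

```text
clock: 9.0
tool_pos: [0.5953, 0.2186, 0.0377]
eef_rot: [-0.146, 0.989, 0.0, 0.0]
contact_force: [0.4, -0.6, -0.4]
opening: 0.218
finger_force: 24.1
```

Request:
move_arm --pt "0 0 1 0 0 0 1" --pt "0 0 1 0 0 0 1"

```text
clock: 9.25
tool_pos: [0.5953, 0.2187, 0.0367]
eef_rot: [-0.146, 0.989, 0.0, 0.0]
contact_force: [0.0, -0.3, -0.6]
opening: 0.217
finger_force: 24.1
```

Request:
move_arm --pt "0 0 1 0 0 0 1" --pt "0 0 1 0 0 0 1"

```text
clock: 9.5
tool_pos: [0.5955, 0.2188, 0.0367]
eef_rot: [-0.146, 0.989, -0.0, 0.0]
contact_force: [-1.5, -1.6, 5.5]
opening: 0.216
finger_force: 24.1
```

Contact (5.5 N). Ease off a little and open slowly.

Request:
move_arm --pt "0 0 -0.5 0 0 0 1" --pt "0 0 -0.5 0 0 0 0.76" --pt "0 0 -0.5 0 0 0 0.72" --pt "0 0 -0.5 0 0 0 0.65" --pt "0 0 -0.5 0 0 0 0.5" --newtons 5

```text
clock: 10.12
tool_pos: [0.5952, 0.2186, 0.0361]
eef_rot: [-0.146, 0.989, 0.0, -0.0]
contact_force: [0.2, 0.7, -0.5]
opening: 0.439
finger_force: 0.0
```

Request:
move_arm --pt "0 0 0 0 0 0 0.4" --pt "0 0 -20 0 0 0 0.4" --pt "0 0 -50 0 0 0 0.4" --pt "0 0 -90 0 0 0 0.4" --pt "0 0 -130 0 0 0 0.4"

```text
clock: 10.75
tool_pos: [0.5953, 0.2188, 0.1689]
eef_rot: [-0.146, 0.989, 0.0, 0.001]
contact_force: [0.8, -0.3, 0.6]
opening: 0.602
finger_force: 0.0
```

Run:
```python
from h import *
rem(.595,.218,.037)
f,P,s=snap("scene"); save("s8.png",f[180:360,200:440].repeat(3,0).repeat(3,1))
m=(np.hypot(P[...,0]-.595,P[...,1]-.218)<.05)&(P[...,2]<.1)&(f[...,2].astype(int)-f[...,0]>40)
Q=P[m]; print(len(Q),Q.min(0),Q.max(0))
```

```text
t 10.75 pos [0.5953 0.2188 0.1689] F [ 0.8 -0.3  0.6] open 0.602 ff 0.0
delta mm [  0.7  -0.8 131.9]
[[-0.9571, -0.2898, 0.001], [-0.2898, 0.9571, 0.0007], [-0.0011, 0.0004, -1.0]]
318 [0.58624815 0.21076912 0.00379038] [0.60129703 0.23025907 0.06838076]
```

View pics/s8.png

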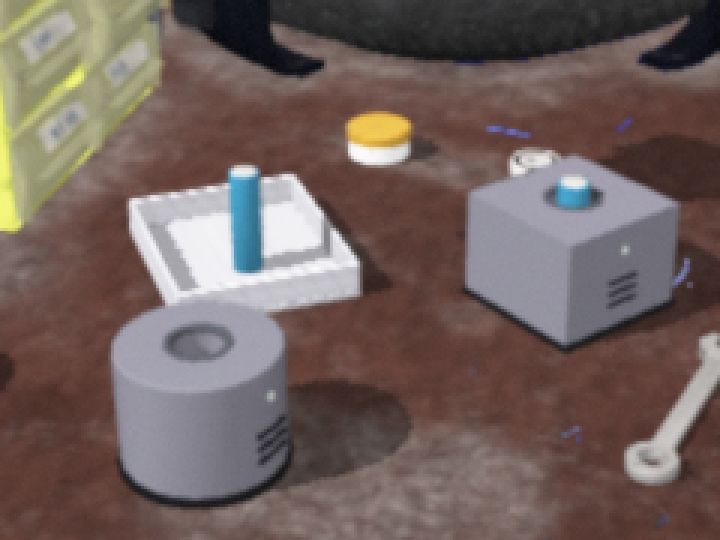

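The cell stands upright in the tray (crop (245,170) to (245,270), top at 68 mm as it should be). The square charger's cell (573,190) is still latched, and the gripper is clear.

```bash
python3 -c "
from h import *
print(finish_job())"
```

```text
the job is handed in; nothing more can be done
None
```

I pressed the round charger's cell down until it sprang up, pulled it out and stood it upright in the aluminium tray; the square charger's cell is still latched, and the job was handed in at about 11 s.

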